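Switch the sorting gate and feed two bushes

TASK

The next two bushes belong in the other one of the two chutes of the sorting unit: press down the raised finger pad of its rocker so that its seesaw gate rocks over its pivot and stays tipped the other way, then push the two bronze bushes that wait on the loading ledge along it into the drop mouth, so that both run down the chute that was closed until now and come to rest in it. Use only pressing and pushing with the fingertips: do not pick up or lift anything, and leave the other things on the bench where they are.

Things in the scene. Friction and masses are not known exactly. Their poses are not given: they have to be found in the camera images.
- sorting_chute: Sheet-aluminium gravity sorting chute screwed to the bench, 260 mm long (its y), 148 mm high. Origin on the bench under the gate's pivot. Its -x faces the front (rocker with finger pads), +y is its left seen from the front, z up. Parts run along y in one lane, x from -21 to +21 mm: ledge at the upper right, drop mouth, tilting gate plate, a sloping chute on each side.
- mouth (a point): Middle of the open drop mouth between ledge and stop wall, at floor level of the ledge (chute frame 0, 0, 128 mm). 32 mm wide along y (-17 to +15 mm); its left side is a stop wall 148 mm above the bench; front and back walls there reach 140 and 148 mm. A bush pushed over the ledge's edge at y = -17 mm drops onto the gate plate and rolls to its low side.
- ledge_end (a point): Floor of the level loading ledge at its outer (right) end, chute frame 0, -132, 128 mm. The ledge runs from here to the mouth's edge at y = -17 mm; lips 6 mm high at its front, back and outer end. Open above, so fingertips may stand on the ledge behind a bush or just above the lips.
- chute_left (a point): Floor of the left chute at its end stop, the low end (chute frame 0, 123, 46 mm). The chute slopes down to it from y = 46 mm, is 42 mm wide, and holds bushes with their centres 60 to 75 mm above the bench.
- chute_right (a point): Floor of the right chute at its end stop, the mirror image (chute frame 0, -123, 46 mm); it lies under the loading ledge.
- sorting_gate (a joint): Seesaw gate: plate in the lane and rocker in front, turning together about the chute's x axis at 78 mm height. -0.33 to +0.33 rad, 0 level. Positive: left pad up, right pad down, bushes run right. Negative: right pad up, bushes run left. A steel weight over the shaft (top 126 mm above the bench) tips it over centre to either stop; 0.5 N on the raised pad rocks it over.
- pad_left (a point): Middle of the top of the rocker's left finger pad: black, ribbed, 41 mm (chute x) by 30 mm (chute y), moving with the gate. At x = -66, y = about +60 mm in the chute's frame, 112 mm above the bench when up, 73 mm when down. The front of the lane is 41 mm behind it, the weight midway between the pads.
- pad_right (a point): The same point of the right finger pad, at x = -66, y = about -60 mm in the chute's frame.
- bush_1: Bronze bush, a plain hollow cylinder 26 mm in diameter and 39 mm long, 0.1 kg, lying on the ledge across the lane (axis along the chute's x) so that it rolls along the ledge when it is pushed; origin at its centre, 13 mm above the ledge floor. This one lies nearer to the mouth.
- bush_2: The same kind of bush, farther from the mouth (nearer to the outer, right end of the ledge), with a gap of 3 to 26 mm between the two.
- plug_gauge: Bystander: double-ended plug gauge 30 x 113 x 30 mm, lying, origin under its middle. Leave alone.
- setting_block: Bystander: grey steel setting block 30 x 50 x 30 mm, origin under its middle. Leave alone.
- stamp: Bystander: rubber stamp with a turned wooden handle, 24 x 36 x 62 mm, standing, origin under its middle. Leave alone.
- test_weight: Bystander: brass test weight 31 mm in diameter, 47 mm high, standing, origin under its middle. Leave alone.
- grease_tin: Bystander: round tin with a blue lid, 64 mm in diameter, 26 mm high, lying flat behind the chute, origin under its middle. Leave alone.

How it is judged:
On the way, in this order (a step that is already met when the one before it is completed fails the run):
1. the gate is rocked over to its other stop (distance of pad_left from where it was at the start of the episode above 0.03 m and (value of joint sorting_gate above 0.28 rad or value of joint sorting_gate below -0.28 rad)), for 0.2 s.
2. both bushes are in the chute that the gate now feeds (((value of joint sorting_gate below -0.28 rad and y of each of bush_1, bush_2 in the frame of sorting_chute above 0.055 m and z of bush_1 in the frame of sorting_chute between 0.045 and 0.095 m and z of bush_2 in the frame of sorting_chute between 0.045 and 0.095 m) or (value of joint sorting_gate above 0.28 rad and y of each of bush_1, bush_2 in the frame of sorting_chute below -0.055 m and z of bush_1 in the frame of sorting_chute between 0.045 and 0.095 m and z of bush_2 in the frame of sorting_chute between 0.045 and 0.095 m))), for 0.2 s.
At the end, for the whole second after the job is handed in: The gate rests tipped to the side opposite to its start (within 0.05 rad of the stop, its left pad at least 30 mm from where it was), and both bushes lie at rest in the chute on the gate's low side: centres more than 55 mm from the unit's middle along its length and 45 to 95 mm above the bench (all of step 1 and ((value of joint sorting_gate below -0.28 rad and y of each of bush_1, bush_2 in the frame of sorting_chute above 0.055 m and z of bush_1 in the frame of sorting_chute between 0.045 and 0.095 m and z of bush_2 in the frame of sorting_chute between 0.045 and 0.095 m) or (value of joint sorting_gate above 0.28 rad and y of each of bush_1, bush_2 in the frame of sorting_chute below -0.055 m and z of bush_1 in the frame of sorting_chute between 0.045 and 0.095 m and z of bush_2 in the frame of sorting_chute between 0.045 and 0.095 m)) and linear speed of each of bush_1, bush_2 below 0.02 m/s); the robot touches nothing.
It fails at once if a bush is picked up: its centre rises more than 22 mm above where it lay on the ledge (z of any of bush_1, bush_2 in the frame of sorting_chute above 0.163 m).
It fails at once if a bystander is moved by more than 15 mm (distance of any of setting_block, stamp, grease_tin, test_weight, plug_gauge from where it was at the start of the episode above 0.015 m).
It also fails if it takes over 42 s, if anything falls off the work surface, if the arm or the gripper's body presses on something with over 40 N, if the wrist force passes 120 N, or if a joint passes its speed limit or range.

ROBOT

A 7-joint arm with a two-finger parallel gripper is mounted at the origin on the work surface; the furniture and walls round the work are solid. World frame = base frame: x ahead of the robot, y to its left, z up, the work surface at z = 0. Lengths are in m, angles in rad, forces in N, time in s.
With the tool pointing down it reaches from about 0.4 to 0.85 m from the base axis. Payload 10.4 kg.
Tool frame: the origin (TCP) lies between the finger pads; the fingertips stand 25 mm ahead of it and the grasp point (between the pads) lies 6 mm ahead of it; z points along the fingers, y is the line along which they close (so a half turn about z gives the same grasp; the last joint's range is limited). The gripper opens to 87 mm and grips with 3 to 60 N. Pads are 19 mm wide; open, the fingers measure 117 mm over their backs; the gripper's body (75 mm by 190 mm) begins 51 mm behind the grasp point.
Start: joints at [1.271, 0.332, -0.065, 1.46, 0.022, 1.35, -0.088], TCP at [0.171, -0.601, 0.248] pointing down, gripper open.
Joint ranges: [-2.6, 2.6], [-0.5, 2.12], [-1.47, 1.34], [0.16, 2.42], [-1.27, 4.41], [0.06, 2.06], [-2.6, 2.6]. Speed limits (rad/s): [2.22, 2.22, 2.79, 2.79, 3.14, 3.14, 3.14].

INTERFACE

Orientations are given as a unit quaternion [w, x, y, z].
In Python, from station import manip gives the robot as it stands.
- The arm moves only by the shell command python3 -m inch 'ROWS'. ROWS is a JSON object whose one key "rows" holds a list of rows, each an object of numbers: "grip": the opening, from -1 (shut) to 1 (fully open); "tx", "ty", "tz": the shift along the tool's x, y, z in m; "yaw": the turn about the tool's z in degrees. A call has 1 to 20 rows; each row is the pose to reach, as a shift and turn from the pose commanded when the call began, along the tool's axes at that moment; what a row does not reach only later rows make up. A row lasts 1/10 s, in which the tool goes at most 50 mm and 8.59 degrees, less where a joint would pass 70% of its speed; a pose out of reach is approached as far as the arm can. A call with a gripper value outside its range is refused whole. The fingers move at their own pace and stop on an object; the grip force is fixed at half the most. Time passes only in rows, so rows that repeat a pose let the fingers close. It gives the time, the measured TCP pose, the force, the opening and the grip force at its end, in the units of the state.
- manip.get_obs(): the state, without advancing time (a new reading comes with each control period).
- manip.snapshot(name): name is "scene" or "top"; returns a dict with "frame" (480x640x3 uint8, blue, green, red), "depth" (480x640 float32, m along the optical axis (not along the pixel's ray), 0 where there is no reading), "fx", "fy", "cx", "cy" (pixels), "rvec" (rotation vector, rad) and "tvec" (3), from world to camera coordinates, as OpenCV has them. Camera axes: x right, y down, z forward; pixel columns grow to the right and rows downward; lengths in m; the calibration is good to about 2 mm. A picture is of the moment at which its call begins.
- manip.job_done(): hands the job in; it is judged then, once.
The state is a dict: "time_s": time; "joint_pos": joint angles; "qd": joint speeds; "joint_torque": joint torques, N m; "tool_pos": TCP position; "orientation": TCP orientation; "contact_force": force on the tool from outside, world axes, zero at the start; "torque": the same for the moment, N m; "gripper_width": opening from 0.0 (shut) to 1.0 (fully open); "grip_force": force on a finger pad.
Only numpy, scipy, OpenCV 4.12 (cv2) and the standard library are available. Lean on these libraries where they do the work, as an engineer would, in place of code of your own. Each camera call takes 0.05 s, during which the arm holds its last target. There are 200 camera calls.

## Working session

There is one attempt and no reset: what is moved stays moved. The work goes in short steps, Python scripts to look and compute and a shell command to move; the robot and the scene stay as the last step left them, time stands still between calls to the robot, and variables do not carry over. Pictures are saved under pics/ and viewed, at most 10 in all, crops included, and the job is handed in when it is done.

```bash
ls; mkdir -p pics; python3 - <<'E'
from station import manip
import cv2,numpy as np
for n in("scene","top"):
    s=manip.snapshot(n); cv2.imwrite(f"pics/{n}0.png",s["frame"]); np.savez(f"{n}0.npz",**s)
    R=cv2.Rodrigues(np.array(s["rvec"]))[0]; print(n,-R.T@np.array(s["tvec"]).ravel(),R[2])
o=manip.get_obs(); print(o)
E
```

```text
pics
scene [-0.00819746  0.64967726  0.83113364] [ 0.47267288 -0.56660724 -0.6749345 ]
top [0.35500188 0.05596034 1.10983631] [ 0.13100867 -0.02395592 -0.99109174]
{'time_s': 0.1, 'joint_pos': array([ 1.27139379,  0.33282445, -0.06472583,  1.46087484,  0.0216228 ,
        1.34989468, -0.08852562]), 'qd': array([ 0.00077466, -0.00318398, -0.0005626 , -0.00400195,  0.00078137,
        0.00016502,  0.00111127]), 'joint_torque': array([ 1.93116954e-03, -6.24546504e+01,  2.54278653e-02, -3.90717137e+01,
       -6.12039724e-02,  3.66781501e-02,  1.37712814e-04]), 'tool_pos': array([ 0.1707183 , -0.60089794,  0.24681534]), 'orientation': array([-6.40123038e-04,  9.90435997e-01,  1.37971408e-01, -1.25988675e-04]), 'contact_force': array([-0.1654622 ,  0.13487544, -0.48124662]), 'torque': array([ 0.01179039, -0.03592058,  0.02187733]), 'grip_force': 0.0, 'gripper_width': 1.0012631425133005}
```

View pics/scene0.png

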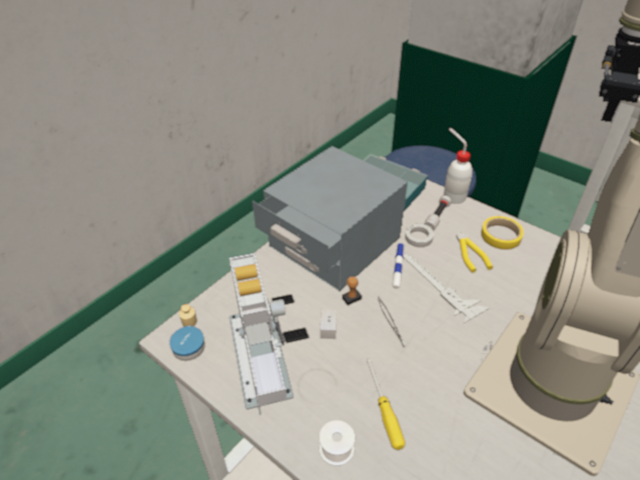

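View pics/top0.png

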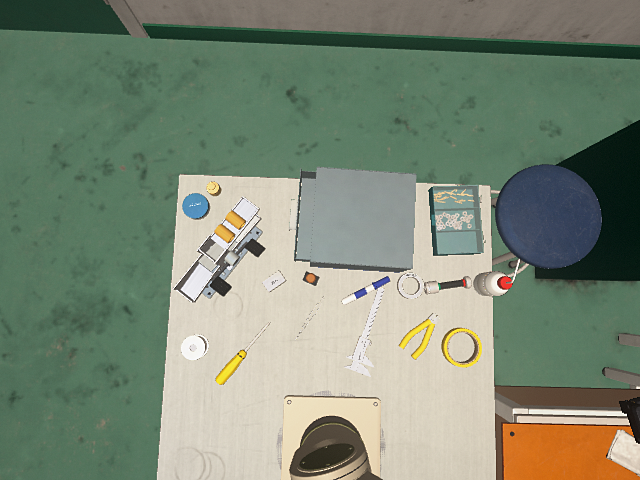

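The top view shows the chute running from about (190,288), the left chute end, to (250,205), the ledge. The bushes are near (235,217) and (224,233), and the pads near (221,287) and (256,248). Next I'll measure them.

```bash
cat > h.py <<'E'
import cv2,numpy as np
def cloud(s):
    R=cv2.Rodrigues(np.array(s["rvec"]))[0]; t=np.array(s["tvec"]).ravel()
    d=s["depth"]; v,u=np.mgrid[:480,:640]
    P=np.stack([(u-s["cx"])/s["fx"]*d,(v-s["cy"])/s["fy"]*d,d],-1)
    W=(P-t)@R; W[d==0]=np.nan
    return W
def proj(s,p): return cv2.projectPoints(np.float64(p).reshape(-1,3),np.array(s["rvec"]),np.array(s["tvec"]),np.array([[s["fx"],0,s["cx"]],[0,s["fy"],s["cy"]],[0,0,1.]]),None)[0][:,0]
def blobs(s,m,amin=20):
    W=cloud(s); n,l,st,c=cv2.connectedComponentsWithStats(m.astype(np.uint8))
    for i in range(1,n):
        if st[i,4]>=amin:
            q=W[l==i]; print(c[i].round(1),st[i,4],"med",np.nanmedian(q,0).round(4),"p5",np.nanpercentile(q,5,axis=0).round(3),"p95",np.nanpercentile(q,95,axis=0).round(3))
E
python3 - <<'E'
from h import *
for n,(x0,x1,y0,y1) in(("scene",(160,350,240,420)),("top",(170,300,170,310))):
    s=dict(np.load(n+"0.npz")); f=s["frame"]; hsv=cv2.cvtColor(f,cv2.COLOR_BGR2HSV)
    roi=np.zeros((480,640),bool); roi[y0:y1,x0:x1]=1
    H,S,V=hsv[...,0],hsv[...,1],hsv[...,2]
    print(n,"orange"); blobs(s,roi&(H>8)&(H<25)&(S>140)&(V>120))
    print("black"); blobs(s,roi&(V<50))
    W=cloud(s); z=W[...,2]
    print("high>.1"); 
    c=f[y0:y1,x0:x1]; cv2.imwrite(f"pics/{n}_c.png",cv2.resize(c,None,fx=4 ,fy=4 if n=="top" else 3.3,interpolation=cv2.INTER_CUBIC)[:600,:800])
    print(s["fx"],s["cx"],s["cy"])
E
```

```text
scene orange
[245.5 267.2] 32 med [0.5119 0.2292 0.1532] p5 [0.504 0.217 0.152] p95 [0.522 0.242 0.155]
[245.5 274.6] 111 med [0.5059 0.2381 0.1462] p5 [0.496 0.225 0.141] p95 [0.515 0.249 0.151]
[248.3 282.2] 35 med [0.4832 0.2513 0.1532] p5 [0.475 0.24  0.151] p95 [0.494 0.264 0.155]
[249.  289.8] 119 med [0.4752 0.2603 0.1462] p5 [0.466 0.246 0.141] p95 [0.484 0.271 0.151]
black
[287.3 298.7] 47 med [0.4545 0.1888 0.0734] p5 [0.445 0.182 0.07 ] p95 [0.462 0.197 0.077]
[295.4 334.6] 171 med [0.367  0.263  0.1127] p5 [0.354 0.248 0.109] p95 [0.381 0.276 0.116]
high>.1
526.1071561290298 318.16747577813396 234.5051271259736
top orange
[234.8 219.4] 201 med [0.5123 0.2281 0.1516] p5 [0.498 0.213 0.145] p95 [0.527 0.245 0.155]
[224.1 233. ] 205 med [0.4814 0.2496 0.1516] p5 [0.467 0.234 0.137] p95 [0.497 0.266 0.155]
black
[257.  246.7] 33 med [0.4647 0.1856 0.0717] p5 [0.443 0.173 0.067] p95 [0.479 0.205 0.078]
[219.7 285.7] 108 med [0.3694 0.2616 0.1118] p5 [0.353 0.241 0.107] p95 [0.385 0.278 0.117]
high>.1
445.2438388129063 324.3922302449512 236.3912585118559
```

View pics/top_c.png

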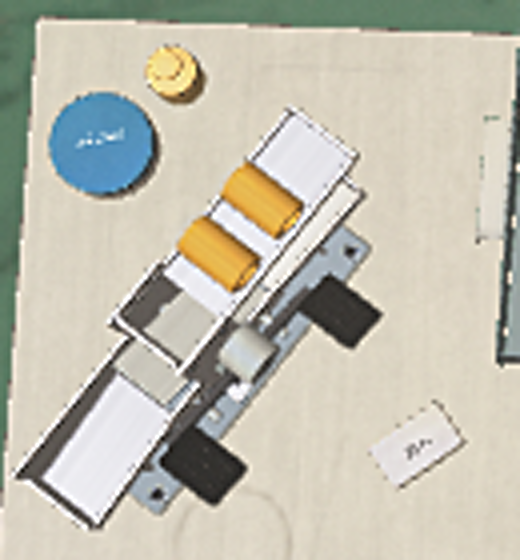

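The left pad is up, at z about 0.112, so the gate is positive and the bushes currently run right. I have to press the left pad. Next I'll fit the chute frame and check the clearance to the grey box.

```bash
cat >> h.py <<'E'
def T(p,q):
    q=np.asarray(q,float).reshape(-1,3); c,s_=np.cos(p[2]),np.sin(p[2])
    return np.c_[p[0]+c*q[:,0]-s_*q[:,1],p[1]+s_*q[:,0]+c*q[:,1],q[:,2]]
E
python3 - <<'E'
from h import *
from scipy.optimize import least_squares
s=dict(np.load("top0.npz")); s2=dict(np.load("scene0.npz"))
M=np.array([[22,-133,134],[-22,-133,134],[22,16,148],[-22,16,148],[-66,60,112],[-66,-60,73]])/1e3
px=np.array([[242.5,197],[259.5,208.7],[198,250],[215.8,263.2],[219.7,285.7],[256,247.8]])
r=least_squares(lambda p:(proj(s,T(p,M))-px).ravel(),[.456,.277,.9],loss="soft_l1")
p=r.x; print(p,np.degrees(p[2])); print((proj(s,T(p,M))-px).round(1).tolist())
np.save("p.npy",p)
def inv(W): 
    d=W[...,:2]-p[:2]; c,n=np.cos(p[2]),np.sin(p[2]); return np.stack([c*d[...,0]+n*d[...,1],-n*d[...,0]+c*d[...,1],W[...,2]],-1)
for b in([.5123,.2281,.1516],[.4814,.2496,.1516],[.5119,.2292,.1532],[.4832,.2513,.1532],[.369,.262,.112]): print("bush/pad chute",inv(np.array(b)).round(4))
# ledge floor from both clouds
for q in(s,s2):
    C=inv(cloud(q)); 
    m=(abs(C[...,2]-.128)<.003)&(abs(C[...,0])<.03)&(C[...,1]<-.02)&(C[...,1]>-.15)
    print("floor x,y range",np.percentile(C[m],[2,98],axis=0).round(4).tolist(),m.sum())
    m=(abs(C[...,2]-.146)<.004)&(abs(C[...,1]-.016)<.015)&(abs(C[...,0])<.04); print("stop wall",np.median(C[m],0).round(4) if m.any() else 0,m.sum())
W=cloud(s); B=W[160:280,285:420]; m=B[...,2]>.05; B=B[m]
print("box p1/p99",np.nanpercentile(B,[1,99],axis=0).round(3).tolist())
for z0 in(.06,.1,.15,.2): 
    q=B[B[:,2]>z0]; print(z0,"xmin,ymax",q[:,0].min().round(3),q[:,1].max().round(3))
W=cloud(s2)[240:420,160:350]
print("scene zmax near all tall (y>-.5,x<.8)",np.nanmax(cloud(s)[180:400,160:530][...,2]))
for n,S in(("scene",s2),("top",s)):
    f=S["frame"].copy()
    L=np.array([[21,-132,128],[-21,-132,128],[-21,-17,128],[21,-17,128]])/1e3; 
    f=cv2.resize(f,None,fx=4,fy=4,interpolation=cv2.INTER_CUBIC)
    cv2.polylines(f,[(4*proj(S,T(p,L))).astype(int)],True,(0,0,255))
    Q=np.array([[-86.5,45,112],[-45.5,45,112],[-45.5,75,112],[-86.5,75,112]])/1e3
    cv2.polylines(f,[(4*proj(S,T(p,Q))).astype(int)],True,(0,255,0))
    c=f[980:1500,820:1300] if n=="scene" else f[740:1260,690:1170]
    cv2.imwrite(f"pics/{n}_o.png",c)
a,b=cv2.imread("pics/scene_o.png"),cv2.imread("pics/top_o.png")
cv2.imwrite("pics/o.png",cv2.resize(np.hstack([a,b]),(800,433)))
E
```

```text
[0.44551642 0.2763276  0.9507482 ] 54.47385895482467
[[0.2, -0.2], [-1.3, -0.0], [0.3, -0.9], [-1.6, -1.7], [1.0, 4.8], [0.7, 1.6]]
bush/pad chute [-0.0004 -0.0824  0.1516]
bush/pad chute [-0.0009 -0.0447  0.1516]
bush/pad chute [ 0.0002 -0.0814  0.1532]
bush/pad chute [ 0.0015 -0.0452  0.1532]
bush/pad chute [-0.0561  0.0539  0.112 ]
floor x,y range [[-0.0232, -0.1311, 0.1253], [0.0219, -0.0212, 0.1307]] 507
stop wall [0.0128 0.0152 0.1472] 49
floor x,y range [[-0.0196, -0.1337, 0.1257], [0.0218, -0.0212, 0.1306]] 428
stop wall [0.0084 0.0173 0.1464] 105
box p1/p99 [[0.418, -0.157, 0.071], [0.628, 0.102, 0.169]]
0.06 xmin,ymax 0.392 0.112
0.1 xmin,ymax 0.417 0.112
0.15 xmin,ymax 0.418 0.097Traceback (most recent call last):
  File "<stdin>", line 21, in <module>
    return umr_minimum(a, axis, None, out, keepdims, initial, where)
ValueError: zero-size array to reduction operation minimum which has no identity
```

```bash
python3 -m inch '{"rows":[{"tz":-0.05,"grip":-1},{"tz":-0.1,"grip":-1},{"tz":-0.15,"grip":-1},{"tx":0.04,"ty":-0.015,"tz":-0.16,"yaw":-7.5,"grip":-1},{"tx":0.08,"ty":-0.03,"tz":-0.16,"yaw":-15,"grip":-1},{"tx":0.12,"ty":-0.045,"tz":-0.16,"yaw":-22,"grip":-1},{"tx":0.16,"ty":-0.06,"tz":-0.16,"yaw":-30,"grip":-1},{"tx":0.2,"ty":-0.075,"tz":-0.16,"yaw":-37,"grip":-1},{"tx":0.24,"ty":-0.09,"tz":-0.16,"yaw":-45,"grip":-1},{"tx":0.28,"ty":-0.1,"tz":-0.16,"yaw":-52,"grip":-1},{"tx":0.323,"ty":-0.117,"tz":-0.16,"yaw":-60,"grip":-1},{"tx":0.35,"ty":-0.155,"tz":-0.16,"yaw":-66,"grip":-1},{"tx":0.376,"ty":-0.193,"tz":-0.16,"yaw":-72,"grip":-1},{"tx":0.403,"ty":-0.231,"tz":-0.16,"yaw":-78,"grip":-1},{"tx":0.43,"ty":-0.269,"tz":-0.16,"yaw":-84,"grip":-1},{"tx":0.456,"ty":-0.307,"tz":-0.16,"yaw":-90,"grip":-1},{"tx":0.482,"ty":-0.345,"tz":-0.16,"yaw":-97,"grip":-1},{"tx":0.51,"ty":-0.383,"tz":-0.16,"yaw":-104,"grip":-1},{"tx":0.535,"ty":-0.421,"tz":-0.16,"yaw":-110,"grip":-1},{"tx":0.535,"ty":-0.421,"tz":-0.16,"yaw":-110,"grip":-1}]}'
cat >> h.py <<'E'
from scipy.spatial.transform import Rotation as Ro
def to(o,target_chute,tipz,yaw_y=None):
    "shift from measured pose to a chute xy with the fingertips at tipz; turn so tool y lies along chute x"
    p=np.load("p.npy"); R=Ro.from_quat(np.roll(o["orientation"],-1)).as_matrix()
    g=T(p,[*target_chute,tipz+.025])[0]; d=R.T@(g-o["tool_pos"])
    a=np.degrees(np.arctan2(R[1,1],R[0,1])); print("now",o["time_s"],o["tool_pos"].round(4),"ydir",a.round(2),"F",np.round(o["contact_force"],2))
    print("target",g.round(4),"t",d.round(4),"yaw",round(-((np.degrees(p[2])-a+180)%360-180),2))
E
python3 - <<'E'
from h import *
from station import manip
o=manip.get_obs(); to(o,(-.061,.057),.16); to(o,(-.061,.057),.08)
E
```

```text
now 0.1 [ 0.1707 -0.6009  0.2468] ydir -74.14 F [-0.17  0.13 -0.48]
target [0.3637 0.2598 0.185 ] t [ 0.4209 -0.7751  0.0628] yaw -128.61
now 0.1 [ 0.1707 -0.6009  0.2468] ydir -74.14 F [-0.17  0.13 -0.48]
target [0.3637 0.2598 0.105 ] t [ 0.4209 -0.775   0.1428] yaw -128.61invalid input at $.rows[0]: expected keys grip, tx, ty, tz, yaw
```

```bash
python3 -m inch '{"rows":[{"tx":0,"ty":0,"tz":-0.05,"yaw":0,"grip":-1},{"tx":0,"ty":0,"tz":-0.1,"yaw":0,"grip":-1},{"tx":0,"ty":0,"tz":-0.15,"yaw":0,"grip":-1},{"tx":0.04,"ty":-0.015,"tz":-0.16,"yaw":-7.5,"grip":-1},{"tx":0.08,"ty":-0.03,"tz":-0.16,"yaw":-15,"grip":-1},{"tx":0.12,"ty":-0.045,"tz":-0.16,"yaw":-22,"grip":-1},{"tx":0.16,"ty":-0.06,"tz":-0.16,"yaw":-30,"grip":-1},{"tx":0.2,"ty":-0.075,"tz":-0.16,"yaw":-37,"grip":-1},{"tx":0.24,"ty":-0.09,"tz":-0.16,"yaw":-45,"grip":-1},{"tx":0.28,"ty":-0.1,"tz":-0.16,"yaw":-52,"grip":-1},{"tx":0.323,"ty":-0.117,"tz":-0.16,"yaw":-60,"grip":-1},{"tx":0.35,"ty":-0.155,"tz":-0.16,"yaw":-66,"grip":-1},{"tx":0.376,"ty":-0.193,"tz":-0.16,"yaw":-72,"grip":-1},{"tx":0.403,"ty":-0.231,"tz":-0.16,"yaw":-78,"grip":-1},{"tx":0.43,"ty":-0.269,"tz":-0.16,"yaw":-84,"grip":-1},{"tx":0.456,"ty":-0.307,"tz":-0.16,"yaw":-90,"grip":-1},{"tx":0.482,"ty":-0.345,"tz":-0.16,"yaw":-97,"grip":-1},{"tx":0.51,"ty":-0.383,"tz":-0.16,"yaw":-104,"grip":-1},{"tx":0.535,"ty":-0.421,"tz":-0.16,"yaw":-110,"grip":-1},{"tx":0.535,"ty":-0.421,"tz":-0.16,"yaw":-110,"grip":-1}]}'
python3 - <<'E'
from h import *
from station import manip
o=manip.get_obs(); to(o,(-.061,.057),.16); to(o,(-.061,.057),.08)
E
```

```text
time_s: 2.1
tool_pos: [0.5709, -0.0425, 0.4072]
orientation: [-0.001, 0.449, 0.894, 0.001]
contact_force: [-0.6, 0.5, 0.6]
gripper_width: 0.004
grip_force: 0.0
now 2.1 [ 0.5709 -0.0425  0.4072] ydir 36.64 F [-0.6   0.55  0.62]
target [0.3637 0.2598 0.185 ] t [0.3656 0.0138 0.2232] yaw -17.83
now 2.1 [ 0.5709 -0.0425  0.4072] ydir 36.64 F [-0.6   0.55  0.62]
target [0.3637 0.2598 0.105 ] t [0.3654 0.0136 0.3032] yaw -17.83
```

```bash
python3 -m inch '{"rows":[{"tx":0.045,"ty":0,"tz":0,"yaw":-6,"grip":-1},{"tx":0.09,"ty":0,"tz":0,"yaw":-12,"grip":-1},{"tx":0.135,"ty":0,"tz":0,"yaw":-18,"grip":-1},{"tx":0.18,"ty":0,"tz":0,"yaw":-18,"grip":-1},{"tx":0.225,"ty":0.005,"tz":0.02,"yaw":-18,"grip":-1},{"tx":0.27,"ty":0.01,"tz":0.05,"yaw":-18,"grip":-1},{"tx":0.315,"ty":0.013,"tz":0.08,"yaw":-18,"grip":-1},{"tx":0.355,"ty":0.013,"tz":0.11,"yaw":-18,"grip":-1},{"tx":0.365,"ty":0.013,"tz":0.15,"yaw":-18,"grip":-1},{"tx":0.365,"ty":0.013,"tz":0.19,"yaw":-18,"grip":-1},{"tx":0.365,"ty":0.013,"tz":0.22,"yaw":-18,"grip":-1},{"tx":0.365,"ty":0.013,"tz":0.223,"yaw":-18,"grip":-1},{"tx":0.365,"ty":0.013,"tz":0.223,"yaw":-18,"grip":-1}]}'
python3 - <<'E'
from h import *
from station import manip
o=manip.get_obs(); to(o,(-.061,.057),.08)
s=manip.snapshot("scene"); cv2.imwrite("pics/s1.png",cv2.resize(s["frame"][200:420,160:400],None,fx=2.7,fy=2.7))
E
```

```text
time_s: 3.4
tool_pos: [0.367, 0.2533, 0.1848]
orientation: [-0.001, 0.31, 0.951, -0.0]
contact_force: [0.3, 0.4, 0.5]
gripper_width: 0.003
grip_force: 0.0
now 3.4 [0.367  0.2533 0.1848] ydir 53.85 F [0.26 0.42 0.48]
target [0.3637 0.2598 0.105 ] t [0.0065 0.0033 0.0798] yaw -0.62
```

View pics/s1.png

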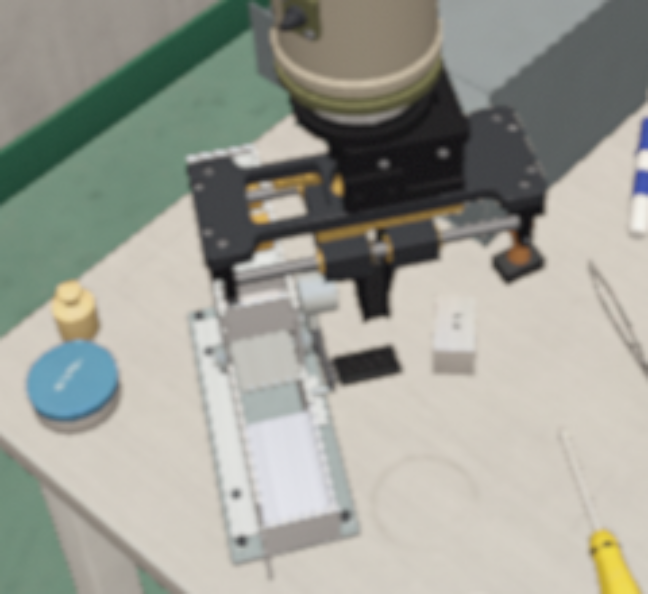

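The closed fingers at (375,310) stand above the raised left pad at (365,365). Pressing now.

```bash
python3 -m inch '{"rows":[{"tx":0.007,"ty":0.003,"tz":0.02,"yaw":-1,"grip":-1},{"tx":0.007,"ty":0.003,"tz":0.04,"yaw":-1,"grip":-1},{"tx":0.007,"ty":0.003,"tz":0.05,"yaw":-1,"grip":-1},{"tx":0.007,"ty":0.003,"tz":0.06,"yaw":-1,"grip":-1},{"tx":0.007,"ty":0.003,"tz":0.07,"yaw":-1,"grip":-1},{"tx":0.007,"ty":0.003,"tz":0.077,"yaw":-1,"grip":-1},{"tx":0.007,"ty":0.003,"tz":0.077,"yaw":-1,"grip":-1},{"tx":0.007,"ty":0.003,"tz":0.077,"yaw":-1,"grip":-1},{"tx":0.007,"ty":0.003,"tz":0.04,"yaw":-1,"grip":-1},{"tx":0.007,"ty":0.003,"tz":0,"yaw":-1,"grip":-1},{"tx":0.007,"ty":0.003,"tz":-0.04,"yaw":-1,"grip":-1},{"tx":0.007,"ty":0.003,"tz":-0.05,"yaw":-1,"grip":-1}]}'
python3 - <<'E'
from h import *
from station import manip
o=manip.get_obs()
for q,z in(((0,-.118),.21),((0,-.118),.135),((0,-.03),.135)): to(o,q,z)
s=manip.snapshot("scene"); cv2.imwrite("pics/s2.png",cv2.resize(s["frame"][200:420,160:400],None,fx=2.7,fy=2.7))
V=s["frame"].max(-1); roi=np.zeros((480,640),bool); roi[320:360,270:320]=1; blobs(s,roi&(V<50))
E
```

```text
time_s: 4.65
tool_pos: [0.3645, 0.2614, 0.2388]
orientation: [0.003, 0.302, 0.953, 0.002]
contact_force: [0.0, 0.7, -0.1]
gripper_width: 0.005
grip_force: 0.0
now 4.65 [0.3645 0.2614 0.2388] ydir 54.88 F [ 0.01  0.65 -0.1 ]
target [0.5416 0.2078 0.235 ] t [-0.1756  0.058   0.0048] yaw 0.41
now 4.65 [0.3645 0.2614 0.2388] ydir 54.88 F [ 0.01  0.65 -0.1 ]
target [0.5416 0.2078 0.16  ] t [-0.1753  0.0576  0.0798] yaw 0.41
now 4.65 [0.3645 0.2614 0.2388] ydir 54.88 F [ 0.01  0.65 -0.1 ]
target [0.4699 0.2589 0.16  ] t [-0.0873  0.0582  0.0794] yaw 0.41
```

View pics/s2.png

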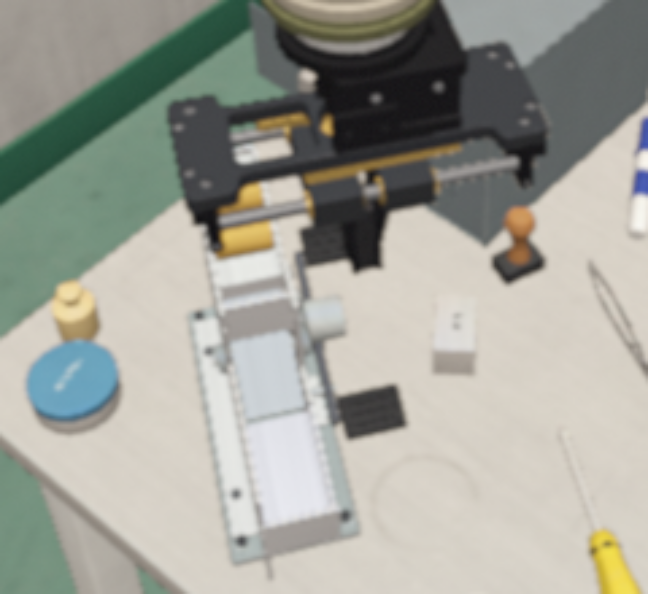

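The left pad is now down at (370,412), so the gate has flipped. Now I move behind bush_2, above the ledge first and then down.

```bash
python3 -m inch '{"rows":[{"tx":-0.04,"ty":0.012,"tz":0,"yaw":0,"grip":-1},{"tx":-0.08,"ty":0.026,"tz":0,"yaw":0,"grip":-1},{"tx":-0.12,"ty":0.04,"tz":0,"yaw":0.4,"grip":-1},{"tx":-0.16,"ty":0.054,"tz":0,"yaw":0.4,"grip":-1},{"tx":-0.175,"ty":0.058,"tz":0,"yaw":0.4,"grip":-1},{"tx":-0.175,"ty":0.058,"tz":0.02,"yaw":0.4,"grip":-1},{"tx":-0.175,"ty":0.058,"tz":0.04,"yaw":0.4,"grip":-1},{"tx":-0.175,"ty":0.058,"tz":0.04,"yaw":0.4,"grip":-1},{"tx":-0.175,"ty":0.058,"tz":0.04,"yaw":0.4,"grip":-1}]}'
python3 - <<'E'
from h import *
from station import manip
o=manip.get_obs()
for q,z in(((0,-.118),.134),((0,-.03),.134)): to(o,q,z)
E
```

```text
time_s: 5.6
tool_pos: [0.5392, 0.207, 0.1945]
orientation: [-0.0, 0.305, 0.952, -0.0]
contact_force: [0.6, 0.1, 1.7]
gripper_width: 0.003
grip_force: 0.0
now 5.6 [0.5392 0.207  0.1945] ydir 54.5 F [0.56 0.13 1.72]
target [0.5416 0.2078 0.159 ] t [-0.0015  0.002   0.0355] yaw 0.03
now 5.6 [0.5392 0.207  0.1945] ydir 54.5 F [0.56 0.13 1.72]
target [0.4699 0.2589 0.159 ] t [0.0865 0.0021 0.0355] yaw 0.03
```

```bash
python3 -m inch '{"rows":[{"tx":-0.001,"ty":0.002,"tz":0.02,"yaw":0,"grip":-1},{"tx":-0.001,"ty":0.002,"tz":0.035,"yaw":0,"grip":-1},{"tx":-0.001,"ty":0.002,"tz":0.035,"yaw":0,"grip":-1},{"tx":0.005,"ty":0.002,"tz":0.035,"yaw":0,"grip":-1},{"tx":0.01,"ty":0.002,"tz":0.035,"yaw":0,"grip":-1},{"tx":0.014,"ty":0.002,"tz":0.035,"yaw":0,"grip":-1},{"tx":0.018,"ty":0.002,"tz":0.035,"yaw":0,"grip":-1},{"tx":0.022,"ty":0.002,"tz":0.035,"yaw":0,"grip":-1},{"tx":0.026,"ty":0.002,"tz":0.035,"yaw":0,"grip":-1},{"tx":0.03,"ty":0.002,"tz":0.035,"yaw":0,"grip":-1},{"tx":0.034,"ty":0.002,"tz":0.035,"yaw":0,"grip":-1},{"tx":0.038,"ty":0.002,"tz":0.035,"yaw":0,"grip":-1},{"tx":0.042,"ty":0.002,"tz":0.035,"yaw":0,"grip":-1},{"tx":0.046,"ty":0.002,"tz":0.035,"yaw":0,"grip":-1},{"tx":0.05,"ty":0.002,"tz":0.035,"yaw":0,"grip":-1},{"tx":0.054,"ty":0.002,"tz":0.035,"yaw":0,"grip":-1},{"tx":0.058,"ty":0.002,"tz":0.035,"yaw":0,"grip":-1},{"tx":0.058,"ty":0.002,"tz":0.035,"yaw":0,"grip":-1},{"tx":0.058,"ty":0.002,"tz":0.035,"yaw":0,"grip":-1},{"tx":0.058,"ty":0.002,"tz":0.035,"yaw":0,"grip":-1}]}'
python3 - <<'E'
from h import *
from station import manip
o=manip.get_obs()
for q,z in(((0,-.026),.134),): to(o,q,z)
s=manip.snapshot("scene"); cv2.imwrite("pics/s3.png",cv2.resize(s["frame"][200:420,160:400],None,fx=2.7,fy=2.7))
E
```

```text
time_s: 7.6
tool_pos: [0.4938, 0.2418, 0.1595]
orientation: [0.0, 0.305, 0.952, -0.0]
contact_force: [-0.3, -0.0, -0.1]
gripper_width: 0.003
grip_force: 0.0
now 7.6 [0.4938 0.2418 0.1595] ydir 54.44 F [-0.31 -0.01 -0.05]
target [0.4667 0.2612 0.159 ] t [ 0.0334 -0.      0.0005] yaw -0.03
```

View pics/s3.png

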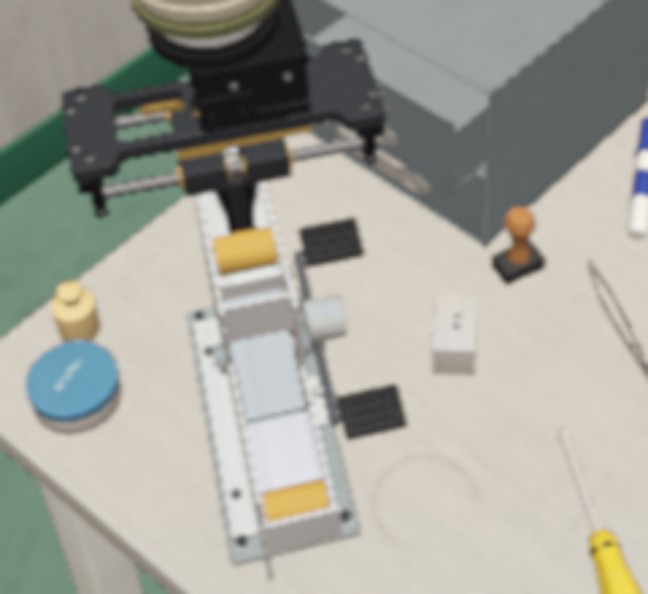

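Bush_1 rests at the left chute's end stop at (295,500). Bush_2 lies just ahead of the fingertips at (245,250). I'll push it in and then retreat upward.

```bash
python3 -m inch '{"rows":[{"tx":0.004,"ty":0,"tz":0,"yaw":0,"grip":-1},{"tx":0.008,"ty":0,"tz":0,"yaw":0,"grip":-1},{"tx":0.012,"ty":0,"tz":0,"yaw":0,"grip":-1},{"tx":0.016,"ty":0,"tz":0,"yaw":0,"grip":-1},{"tx":0.02,"ty":0,"tz":0,"yaw":0,"grip":-1},{"tx":0.024,"ty":0,"tz":0,"yaw":0,"grip":-1},{"tx":0.028,"ty":0,"tz":0,"yaw":0,"grip":-1},{"tx":0.032,"ty":0,"tz":0,"yaw":0,"grip":-1},{"tx":0.032,"ty":0,"tz":0,"yaw":0,"grip":-1},{"tx":0.032,"ty":0,"tz":0,"yaw":0,"grip":-1},{"tx":0.025,"ty":0,"tz":0,"yaw":0,"grip":-1},{"tx":0.02,"ty":0,"tz":-0.03,"yaw":0,"grip":-1},{"tx":0.01,"ty":0,"tz":-0.07,"yaw":0,"grip":-1},{"tx":0,"ty":0,"tz":-0.11,"yaw":0,"grip":-1},{"tx":0,"ty":0,"tz":-0.13,"yaw":0,"grip":-1},{"tx":0,"ty":0,"tz":-0.13,"yaw":0,"grip":-1},{"tx":0,"ty":0,"tz":-0.13,"yaw":0,"grip":-1},{"tx":0,"ty":0,"tz":-0.13,"yaw":0,"grip":-1}]}'
python3 - <<'E'
from h import *
from station import manip
s=manip.snapshot("scene"); cv2.imwrite("pics/s4.png",cv2.resize(s["frame"][200:420,160:400],None,fx=2.7,fy=2.7))
E
```

```text
time_s: 9.45
tool_pos: [0.4935, 0.2415, 0.2883]
orientation: [-0.001, 0.305, 0.952, -0.001]
contact_force: [-0.3, -0.3, -0.5]
gripper_width: 0.007
grip_force: 0.0
```

View pics/s4.png

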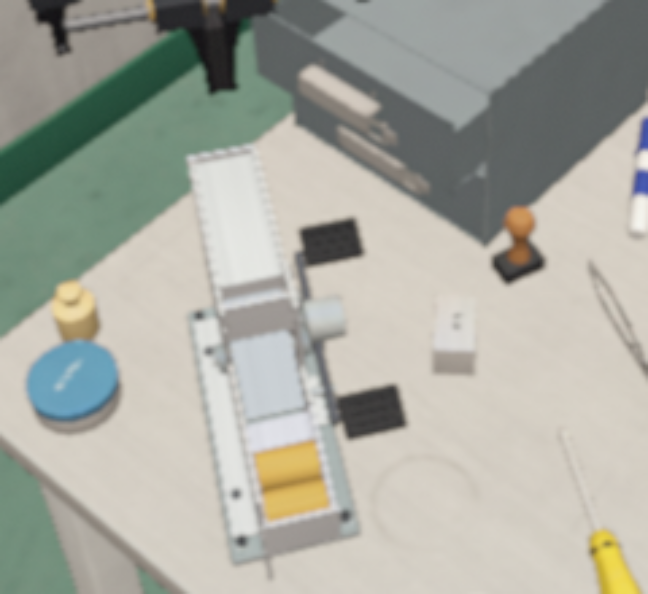

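Both bushes lie in the left chute at (290,465) and (295,500), the left pad is still down, and the tool is clear.

```bash
python3 -m inch '{"rows":[{"tx":0,"ty":0,"tz":0,"yaw":0,"grip":-1},{"tx":0,"ty":0,"tz":0,"yaw":0,"grip":-1},{"tx":0,"ty":0,"tz":0,"yaw":0,"grip":-1},{"tx":0,"ty":0,"tz":0,"yaw":0,"grip":-1},{"tx":0,"ty":0,"tz":0,"yaw":0,"grip":-1}]}' | head -1; python3 -c "
from station import manip
print(manip.job_done())"
```

```text
time_s: 10.0
the job is handed in; nothing more can be done
None
```

The gate is tipped over with its left pad down, both bushes lie in the left chute that was closed before, and I handed the job in at about 10 s of the 42 s; no verdict was returned.

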